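# Unpin and open the specimen box

### The arm

A 6-joint arm with a two-finger parallel gripper is mounted at the origin on the work surface. World frame = base frame: x ahead of the robot, y to its left, z up, the work surface at z = 0. Lengths are in m, angles in degrees, forces in N, time in s.
With the tool pointing down it reaches from about 0.35 to 0.725 m from the base axis. Payload 6 kg.
Tool frame: the origin (TCP) lies at the very end of the fingers, on their centre line; the grasp point (between the pads) lies 19 mm behind it (ctrl.grip_point_offset is the distance from the TCP to the grasp point, in m); z points along the fingers, y is the direction in which the jaws open and shut (so a half turn about z gives the same grasp; the last joint's range is limited). The gripper opens to 85 mm and grips with 20 to 120 N. Pads are 22 mm wide; open, the fingers measure 114 mm over their backs; the gripper's body (76 mm by 85 mm) begins 54 mm behind the grasp point. The pads swing forward as they close: fully open they stand 13 mm farther back than shut.
Start: joints at [88.906, 2.303, 4.859, 0, -92.561, -19.12], TCP at [0.207, 0.563, 0.231] pointing down, gripper open.
Joint ranges: [-146.85, 146.85], [-73.84, 115.35], [-62.03, 85.46], [-188.31, 113.3], [-161.28, -10.13], [-171.36, 171.36]. Speed limits (degrees/s): [147.25, 147.25, 172.46, 180, 180, 180].

### API

Orientations are given as [roll, pitch, yaw] about the fixed x, y, z axes, in that order (R = Rz(yaw) Ry(pitch) Rx(roll)).
In Python, from workcell import ctrl gives the robot as it stands.
- The arm moves only by the tool jog_arm, never from a script. Its argument "commands" is a list of rows, each a list of 3 entries, a list of its own where there are three numbers: the shift along the world's x, y, z in m, then the turn about the world's z in units of 8 degrees (1.0 is 8 degrees), then the finger opening in m, from 0 to 0.0854. In form: [[[x, y, z], yaw, gripper], ...]. A call has 1 to 20 rows; each row shifts and turns the commanded pose from where the row before left it; what a row does not reach is not made up. A row lasts 1/8 s, in which the tool goes at most 62.5 mm and 10.7 degrees, less where a joint would pass 70% of its speed; a pose out of reach is approached as far as the arm can. A call is refused whole if a number of a shift passes 0.0625 or a number of a turn 1, either way. A call with a gripper value outside its range is refused whole. The fingers move at their own pace and stop on an object; the grip force is fixed at half the most. Time passes only in rows, so rows that do not move let the fingers close. It gives the time, the measured TCP pose, the force and the opening at its end, in the units of the state.
- ctrl.get_obs(): the state, without advancing time (a new reading comes with each control period).
- ctrl.camera(name): name is "side" or "top"; returns (picture, depth): 384x512x3 uint8, red, green, blue; 384x512 float32, m along the optical axis (not along the pixel's ray), 0 where there is no reading.
- ctrl.camera_info(name): a dict with "fx", "fy", "cx", "cy" (pixels), "cam_to_world" (4x4, takes a point from camera to world coordinates). Camera axes: x right, y down, z forward; pixel columns grow to the right and rows downward; lengths in m; the calibration is good to about 2 mm. A picture is of the moment at which its call begins. camera_info takes no time and is no camera call.
- ctrl.close_job(): hands the job in, once; it reports no verdict.
Trained networks look in the newest picture that a camera, given by its name, has taken for a name from the list of things; names that differ only in an ending like _2 or _b are one class to them, and where a whole thing is asked for, a point or a joint stands for the part that bears it (a point fixed in the world has none). Each returns a list of dicts, best first, with "conf" (0 to 1); they miss things now and then, are a little off and sometimes report something else, mostly with a low value. They report only what shows in the picture. A call takes as long as a camera call. They do not tell look-alikes from the thing itself.
- ctrl.look_for(camera, query): "box" ([centre column, centre row, width, height] as shares, 0 to 1, of the picture: columns of its width, rows of its height, round what is visible of it).
- ctrl.outline_of(camera, query): "pixels" (384x512 bool, what is visible of it) and "box" ([centre column, centre row, width, height] as shares, 0 to 1, of the picture: columns of its width, rows of its height, round what is visible of it).
The state is a dict: "time": time; "qpos": joint angles; "joint_velocities": joint speeds; "effort": joint torques, N m; "tcp_pos": TCP position; "tool_rot": TCP orientation; "contact_force": force on the tool from outside, world axes, zero at the start; "wrist_torque": the same for the moment, N m; "opening": opening from 0.0 (shut) to 1.0 (fully open).
Only numpy, scipy, OpenCV 4.12 (cv2) and the standard library are available. Lean on these libraries where they do the work, as an engineer would, in place of code of your own. Each camera call takes 0.05 s, during which the arm holds its last target. There are 200 camera calls.

### The job

Open the grey specimen box that has a pin through its hasp: pull the retaining pin by its black knob out of the hasp staple while the lid is still on, and put the pin in the steel tray, lying flat inside it. Lift the lid off by its handle and lay it on the middle of the black rubber mat, handle up.

Things in the scene. Friction and masses are not known exactly. Their poses are not given: they have to be found in the camera images.
- pin_knob (a point): Middle of the pin's black knob (24 mm diameter, 40 mm long). Its steel rod (10 mm diameter) runs 80 mm on from the knob's +y end, along the level y axis, through the box's upright staple (20 mm wide inside, 10 mm clear above the rod, 52 mm from this point) and rests on the lid. Knob 91 mm above the bench, free air all round. A pull of 60 mm towards the point's -y frees it. 60 g. A spare pin lies loose elsewhere.
- lid_handle (a point): Middle of the black grip bar (14 mm wide in x, 74 mm long in y) on the lid (156 x 156 x 6 mm, 0.4 kg), 41 mm above the lid, 127 mm above the bench; 58 mm once on the mat. At -y a steel eye reaches 117 mm out and surrounds the staple, which stands 27 mm above the lid. A lip sits 8 mm deep in the fixed box (150 x 150 x 80 mm) with 3 mm play: lift straight up 50 mm. z up.
- tray: Open steel tray, 190 mm (x) by 210 mm (y) outside, 30 mm high, walls and floor about 4 mm, fixed to the bench to the left or the right of the box. Origin: centre of its underside, on the bench.
- mat: Black rubber mat, 210 mm (x) by 240 mm (y), 3 mm thick, fixed flat on the bench on the other side of the box from the tray. Origin: centre of its underside, on the bench.
Mind the look-alikes: they are no part of the job. Leave any orange look-alike of the part that bears pin_knob alone.

How it is judged (in metres and radians):
On the way, in this order (a step that is already met when the one before it is completed fails the run):
1. the pin is drawn clear of the staple (its knob more than 205 mm from the lid's handle) while the lid is still on the box, moved less than 20 mm (distance between pin_knob and lid_handle above 0.205 m and distance of lid_handle from where it was at the start of the episode below 0.02 m), for 0.1 s.
2. the lid is lifted free, its handle more than 160 mm above the bench (height (world z) of lid_handle above 0.16 m), for 0.1 s.
At the end, for the whole second after the job is handed in: The pin lies flat (within 9 degrees) inside the tray, its knob's middle within the tray's walls and below 30 mm; the lid lies flat (within 7 degrees), handle up, its centre within 60 mm of the mat's centre, its handle below 70 mm (x of pin_knob in the frame of tray between -0.088 and 0.088 m and y of pin_knob in the frame of tray between -0.098 and 0.098 m and height (world z) of pin_knob below 0.03 m and angle between pin_knob's own y axis and vertical between 1.41 and 1.73 rad and horizontal distance between lid_handle and mat below 0.06 m and height (world z) of lid_handle below 0.07 m and angle between lid_handle's own z axis and vertical below 0.12 rad); the robot touches nothing.
It also fails if it takes over 58 s, if anything falls off the work surface, if the arm or the gripper's body presses on something with over 40 N, if the wrist force passes 120 N, or if a joint passes its speed limit or range.

## Working session

There is one attempt and no reset: what is moved stays moved. The work goes in short steps, Python scripts to look and compute and a tool call to move; the robot and the scene stay as the last step left them, time stands still between calls to the robot, and variables do not carry over. Pictures are saved under pics/ and viewed, about 8 in all and at most 12, crops included, and the job is handed in when it is done.

Besides the shell and the picture viewer there is one more tool, called after ">>>" by a JSON object that holds its "method" and its "body", one argument or row to a line. jog_arm: Moves the arm, as the interface text tells. Its arguments: {"type":"object","properties":{"commands":{"type":"array"}},"required":["commands"]}

```bash
mkdir -p pics
cat > h.py <<'E'
import numpy as np, cv2
from workcell import ctrl
def pts(cam, depth):
    i=ctrl.camera_info(cam); v,u=np.mgrid[0:384,0:512]
    P=np.stack([(u-i['cx'])/i['fx']*depth,(v-i['cy'])/i['fy']*depth,depth,np.ones_like(depth)],-1)
    W=(P@np.array(i['cam_to_world']).T)[...,:3]; W[depth<=0]=np.nan
    return W
def save(name,img): cv2.imwrite('pics/'+name,cv2.cvtColor(img,cv2.COLOR_RGB2BGR))
E
python3 - <<'E'
from h import *
ims=[]
for cam in ['top','side']:
    im,d=ctrl.camera(cam); ims.append(im); W=pts(cam,d)
    np.save(f'{cam}_W.npy',W); np.save(f'{cam}_im.npy',im)
    for q in ['pin_knob','lid_handle','tray','mat']:
        for r in ctrl.outline_of(cam,q)[:3]:
            m=r['pixels']; p=W[m]; p=p[~np.isnan(p).any(1)]
            b=np.array(r['box'])*[512,384,512,384]
            print(cam,q,round(r['conf'],2),b.round(),np.nanmedian(p,0).round(3) if len(p) else None,np.percentile(p,[2,98],axis=0).round(3).tolist() if len(p) else None)
    print(np.array(ctrl.camera_info(cam)['cam_to_world']).round(3).tolist())
save('a.png',cv2.resize(np.vstack(ims),(800//2*1+0,600)) if 0 else ims[0]); save('b.png',ims[1])
o=ctrl.get_obs(); print(o['time'],o['tcp_pos'],o['tool_rot'],o['opening'])
E
```

```text
top pin_knob 0.8 [361. 141.  11.  42.] [ 0.729 -0.251  0.018] [[0.696, -0.263, 0.009], [0.807, -0.244, 0.028]]
top pin_knob 0.55 [277. 197.  55.  20.] [ 0.59  -0.071  0.097] [[0.567, -0.104, 0.0], [0.611, 0.006, 0.105]]
top lid_handle 0.85 [238. 211.  99.  84.] [0.553 0.051 0.086] [[0.472, -0.047, 0.083], [0.633, 0.135, 0.134]]
top tray 0.88 [124. 241. 110. 104.] [0.48  0.339 0.005] [[0.376, 0.222, 0.001], [0.587, 0.449, 0.031]]
top mat 0.56 [398. 250. 108.  96.] [ 0.481 -0.345  0.003] [[0.38, -0.46, -0.0], [0.587, -0.23, 0.006]]
[[0.027, -0.986, 0.166, 0.468], [-0.999, -0.023, 0.029, -0.021], [-0.025, -0.167, -0.986, 0.88], [0.0, 0.0, 0.0, 1.0]]
side pin_knob 0.65 [365. 226.  25.  20.] [ 0.717 -0.255  0.018] [[0.693, -0.268, 0.003], [0.804, -0.234, 0.028]]
side pin_knob 0.55 [268. 198.  40.  14.] [ 0.588 -0.081  0.097] [[0.574, -0.105, 0.002], [0.676, 0.011, 0.106]]
side lid_handle 0.9 [229. 187.  86.  45.] [0.542 0.04  0.088] [[0.467, -0.053, 0.083], [0.629, 0.125, 0.136]]
side tray 0.89 [150. 179.  78.  54.] [0.481 0.339 0.008] [[0.368, 0.214, 0.003], [0.588, 0.454, 0.033]]
side mat 0.65 [328. 315. 150. 119.] [ 0.472 -0.359  0.005] [[0.378, -0.465, 0.002], [0.586, -0.232, 0.007]]
[[0.731, -0.36, 0.58, -0.055], [-0.683, -0.385, 0.621, -0.684], [-0.001, -0.85, -0.527, 0.69], [0.0, 0.0, 0.0, 1.0]]
0.5 [0.20729385 0.56302129 0.23121863] [ 1.79991550e+02 -1.02564453e-03 -2.02145969e+01] 0.9983104363567447
```

View pics/a.png

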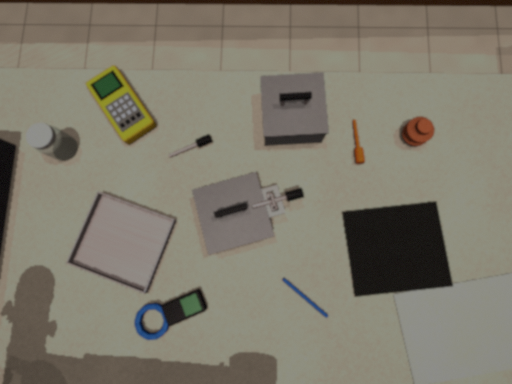

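View pics/b.png

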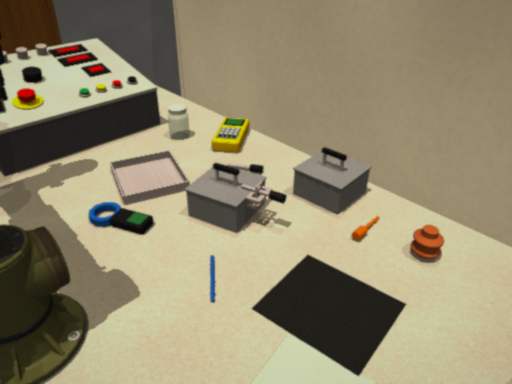

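The top view shows the pinned grey box at about (235,212) with its knob at (293,195), the tray at (124,241) and the mat at (398,250). The look-alikes are a box without a pin at (295,105), an orange pin at (358,142) and a loose spare pin at (190,146).

Run:
```python
from h import *
for cam,rk,rh in [('top',(283,185,308,205),(205,195,260,225)),('side',(262,180,300,210),(205,155,245,185))]:
    W=np.load(cam+'_W.npy'); im=np.load(cam+'_im.npy').astype(int)
    dark=im.max(2)<60
    for n,r,zr in [('knob',rk,(.08,.12)),('handle',rh,(.11,.15))]:
        m=np.zeros((384,512),bool); m[r[1]:r[3],r[0]:r[2]]=1
        m&=dark&(W[...,2]>zr[0])&(W[...,2]<zr[1])
        p=W[m]; c,s,a=cv2.minAreaRect((p[:,:2]*1000).astype(np.float32))
        _,_,vt=np.linalg.svd(p[:,:2]-p[:,:2].mean(0)); 
        print(cam,n,m.sum(),'rect',np.round(c,1),np.round(s,1),a,'z',np.percentile(p[:,2],[5,50,95]).round(3),'ang',np.degrees(np.arctan2(vt[0,1],vt[0,0])).round(1))
    # lid plate & rod
    m=np.zeros((384,512),bool); m[150:260,180:320]=1
    q=m&(abs(W[...,2]-.0865)<.006)&(W[...,0]<.64)&(W[...,1]>-.045)
    p=W[q]; print(cam,'lid',cv2.minAreaRect((p[:,:2]*1000).astype(np.float32)),p[:,2].mean())
    for n,qq in [('tray','tray'),('mat','mat')]:
        pass
W=np.load('top_W.npy'); im=np.load('top_im.npy').astype(int)
q=(W[...,2]>.02)&(W[...,2]<.04)&(W[...,0]>.34)&(W[...,0]<.62)&(W[...,1]>.19)&(W[...,1]<.48)
n,l,st,_=cv2.connectedComponentsWithStats(q.astype(np.uint8)); k=1+st[1:,4].argmax()
print('tray',cv2.minAreaRect((W[l==k][:,:2]*1000).astype(np.float32)))
q=(im.max(2)<50)&(W[...,2]<.012)&(W[...,0]>.34)&(W[...,0]<.62)&(W[...,1]<-.2)
n,l,st,_=cv2.connectedComponentsWithStats(q.astype(np.uint8)); k=1+st[1:,4].argmax()
print('mat',cv2.minAreaRect((W[l==k][:,:2]*1000).astype(np.float32)))
t=np.load('top_im.npy')[150:260,180:320].astype(np.uint8); save('c.png',cv2.resize(t,None,fx=5.5,fy=5.4,interpolation=cv2.INTER_CUBIC))
```

```text
top knob 141 rect [596.7 -84.6] [19.9 35.9] 15.69831371307373 z [0.097 0.101 0.105] ang 106.5
top handle 217 rect [553.9  54.3] [14.1 70.6] 17.021595001220703 z [0.13  0.134 0.136] ang -72.4
top lid ((559.1221923828125, 38.19242858886719), (156.00509643554688, 193.319580078125), 17.249717712402344) 0.08615276244190669
side knob 120 rect [590.7 -88.3] [15.7 38.2] 22.397417068481445 z [0.09  0.1   0.105] ang -69.5
side handle 147 rect [549.5  53.2] [13.5 71. ] 18.98512077331543 z [0.126 0.134 0.137] ang -71.3
side lid ((556.4940185546875, 39.656005859375), (161.7695770263672, 192.72499084472656), 17.28683853149414) 0.0879108859263937
tray ((482.1575012207031, 333.975830078125), (211.47796630859375, 190.5301513671875), 71.55741882324219)
mat ((483.82867431640625, -345.7953186035156), (203.80181884765625, 235.32908630371094), 7.61799430847168)
```

View pics/c.png

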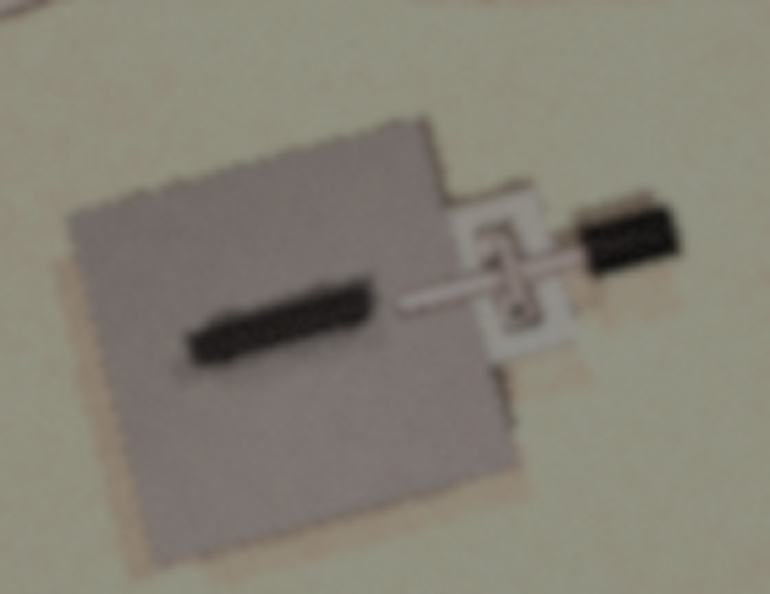

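The knob is at about (0.596, -0.085, 0.091) and the handle at (0.553, 0.054). The box is yawed about 17°, the tray is at (0.482, 0.334) yawed about -18.4°, and the mat is at (0.484, -0.346) yawed 7.6°. I'll move to hover over the knob.

>>> {"method": "jog_arm", "body": {
  "commands": [
    [[0.0278, -0.0463, 0], -0.47, 0.06],
    [[0.0278, -0.0463, 0], -0.47, 0.06],
    [[0.0278, -0.0463, 0], -0.47, 0.06],
    [[0.0278, -0.0463, 0], -0.47, 0.06],
    [[0.0278, -0.0463, 0], -0.47, 0.06],
    [[0.0278, -0.0463, 0], -0.47, 0.06],
    [[0.0278, -0.0463, 0], -0.47, 0.06],
    [[0.0278, -0.0463, 0], -0.47, 0.06],
    [[0.0278, -0.0463, 0], -0.47, 0.06],
    [[0.0278, -0.0463, 0], -0.47, 0.06],
    [[0.0278, -0.0463, 0], -0.47, 0.06],
    [[0.0278, -0.0463, 0], -0.47, 0.06],
    [[0.0278, -0.0463, 0], -0.47, 0.06],
    [[0.0278, -0.0463, 0], -0.47, 0.06],
    [[0, 0, 0], 0, 0.06],
    [[0, 0, 0], 0, 0.06]
  ]
}}

```text
time: 2.5
tcp_pos: [0.5964, -0.0853, 0.231]
tool_rot: [180.0, 0.0, -72.9]
contact_force: [-0.1, -0.2, 0.1]
opening: 0.703
```

>>> {"method": "jog_arm", "body": {
  "commands": [
    [[0, 0, -0.04], 0, 0.06],
    [[0, 0, -0.04], 0, 0.06],
    [[0, 0, -0.03], 0, 0.06],
    [[0, 0, -0.02], 0, 0.06],
    [[0, 0, -0.013], 0, 0.06],
    [[0, 0, -0.01], 0, 0.06],
    [[0, 0, 0], 0, 0.06],
    [[0, 0, 0], 0, 0.015],
    [[0, 0, 0], 0, 0.015],
    [[0, 0, 0], 0, 0.015],
    [[0, 0, 0], 0, 0.015],
    [[0, 0, 0], 0, 0.015]
  ]
}}

```text
time: 4.0
tcp_pos: [0.5968, -0.0853, 0.0789]
tool_rot: [-179.9, -0.0, -72.9]
contact_force: [-0.2, 1.2, 3.3]
opening: 0.254
```

Run:
```python
from h import *
im,d=ctrl.camera('side'); save('d.png',cv2.resize(im[120:260,170:360],(760,560),interpolation=cv2.INTER_CUBIC)); o=ctrl.get_obs(); print(o['tcp_pos'],o['opening'],o['contact_force'])
```

```text
[ 0.59689814 -0.08525934  0.07887699] 0.2530519366848822 [-0.78747771  0.43903948  3.75689591]
```

View pics/d.png

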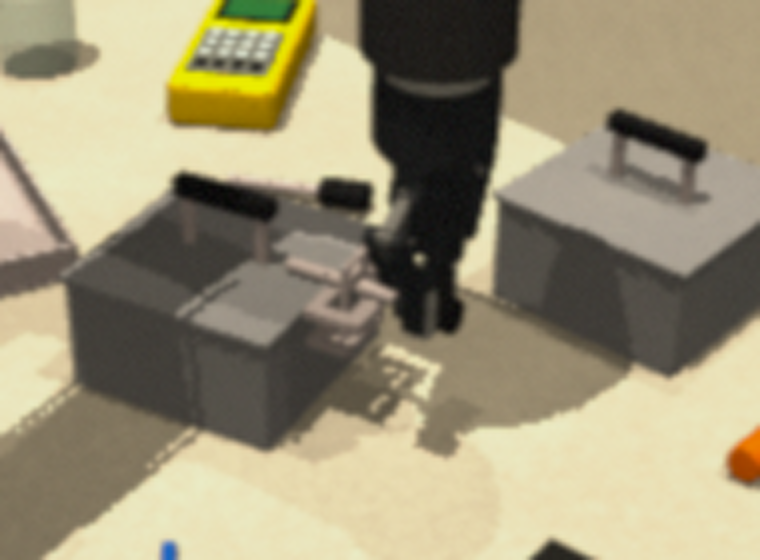

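The knob at about (430,300) in the crop is between the fingers, but the 21.6 mm opening (knob 24 mm) and the upward force suggest the grip is above its centre. I'll regrasp 6 mm lower.

>>> {"method": "jog_arm", "body": {
  "commands": [
    [[0, 0, 0], 0, 0.05],
    [[0, 0, 0], 0, 0.05],
    [[0, 0, -0.003], 0, 0.05],
    [[0, 0, -0.003], 0, 0.05],
    [[0, 0, 0], 0, 0.015],
    [[0, 0, 0], 0, 0.015],
    [[0, 0, 0], 0, 0.015],
    [[0, 0, 0], 0, 0.015],
    [[0, 0, 0], 0, 0.015]
  ]
}}

```text
time: 5.18
tcp_pos: [0.5965, -0.0852, 0.0723]
tool_rot: [180.0, -0.0, -72.9]
contact_force: [0.7, -0.0, -0.8]
opening: 0.266
```

>>> {"method": "jog_arm", "body": {
  "commands": [
    [[0, 0, 0.003], 0, 0.015],
    [[0.0015, -0.0048, 0], 0, 0.015],
    [[0.003, -0.0096, 0], 0, 0.015],
    [[0.003, -0.0096, 0], 0, 0.015],
    [[0.003, -0.0096, 0], 0, 0.015],
    [[0.003, -0.0096, 0], 0, 0.015],
    [[0.003, -0.0096, 0], 0, 0.015],
    [[0.003, -0.0096, 0], 0, 0.015],
    [[0.003, -0.0096, 0], 0, 0.015],
    [[0.003, -0.0096, 0], 0, 0.015],
    [[0.003, -0.0096, 0], 0, 0.015],
    [[0, 0, 0], 0, 0.015],
    [[0, 0, 0], 0, 0.015]
  ]
}}

```text
time: 6.8
tcp_pos: [0.6249, -0.1763, 0.0752]
tool_rot: [180.0, 0.0, -72.9]
contact_force: [-0.1, 0.6, -1.1]
opening: 0.257
```

Run:
```python
from h import *
im,d=ctrl.camera('side'); save('e.png',cv2.resize(im[120:260,170:360],(760,560),interpolation=cv2.INTER_CUBIC)); o=ctrl.get_obs(); print(o['tcp_pos'],o['opening'],o['contact_force'])
```

```text
[ 0.62495284 -0.17618027  0.075256  ] 0.26229033836701826 [-0.48541747  0.61550873 -0.38357361]
```

View pics/e.png

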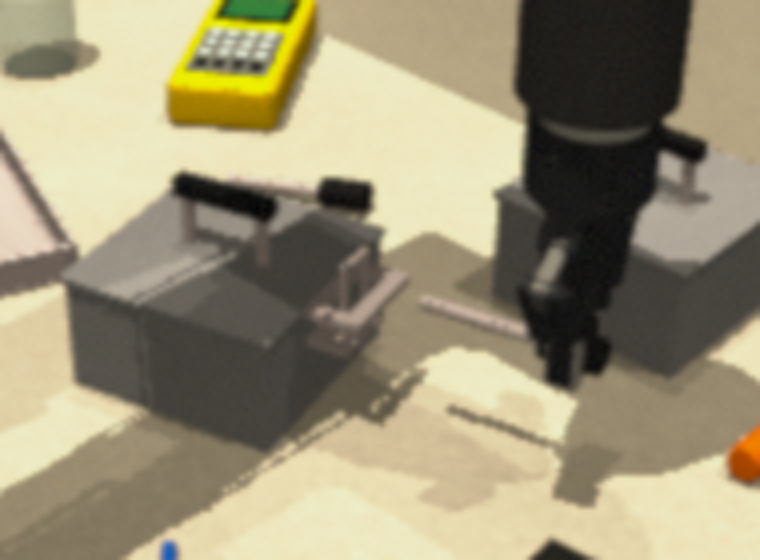

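The pin is clear of the staple at about (475,315) in the crop, level in the grip, and the lid is undisturbed. Next I'll lift it and carry it over the tray.

>>> {"method": "jog_arm", "body": {
  "commands": [
    [[0, 0, 0.05], 0, 0.015],
    [[0, 0, 0.05], 0, 0.015],
    [[0, 0, 0.02], 0, 0.015],
    [[-0.0156, 0.0472, 0], -0.444, 0.015],
    [[-0.0156, 0.0472, 0], -0.444, 0.015],
    [[-0.0156, 0.0472, 0], -0.444, 0.015],
    [[-0.0156, 0.0472, 0], -0.444, 0.015],
    [[-0.0156, 0.0472, 0], -0.444, 0.015],
    [[-0.0156, 0.0472, 0], -0.444, 0.015],
    [[-0.0156, 0.0472, 0], -0.444, 0.015],
    [[-0.0156, 0.0472, 0], -0.444, 0.015],
    [[-0.0156, 0.0472, 0], -0.444, 0.015],
    [[-0.0156, 0.0472, 0], -0.444, 0.015],
    [[0, 0, -0.04], 0, 0.015],
    [[0, 0, -0.04], 0, 0.015],
    [[0, 0, -0.04], 0, 0.015],
    [[0, 0, -0.02], 0, 0.015],
    [[0, 0, 0], 0, 0.015]
  ]
}}

```text
time: 9.1
tcp_pos: [0.4676, 0.2947, 0.0529]
tool_rot: [179.9, -0.2, -108.4]
contact_force: [0.5, -0.6, 0.3]
opening: 0.257
```

Run:
```python
from h import *
im,d=ctrl.camera('side'); save('f.png',cv2.resize(im[100:240,80:270],(760,560),interpolation=cv2.INTER_CUBIC)); o=ctrl.get_obs(); print(o['tcp_pos'],o['tool_rot'],o['opening'],o['contact_force'],o['qpos'])
```

```text
[0.46861602 0.29537792 0.05486243] [ 1.79973405e+02 -8.53369745e-02 -1.08351770e+02] 0.2621711666971195 [-0.49628516  0.08722873  1.01487271] [ 5.30024443e+01 -1.66114785e+00 -1.76601368e+01  2.16791407e-03
 -7.40903717e+01 -7.13548303e+01]
```

View pics/f.png

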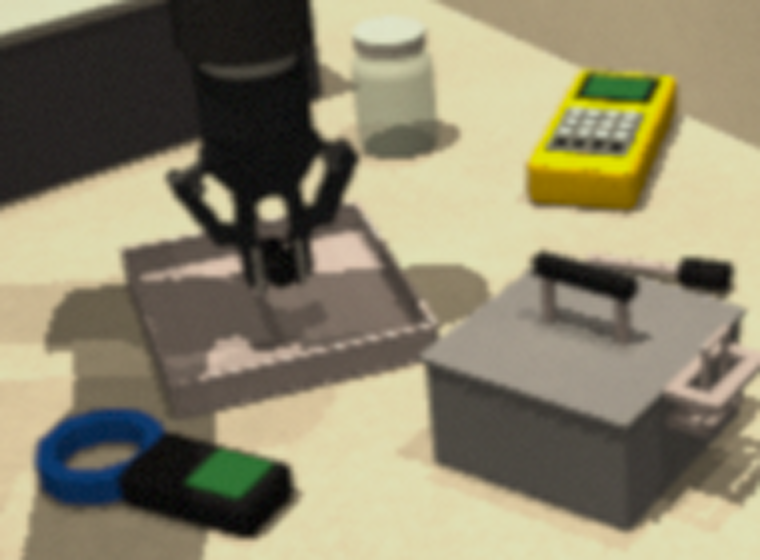

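>>> {"method": "jog_arm", "body": {
  "commands": [
    [[0, 0, -0.02], 0, 0.015],
    [[0, 0, -0.015], 0, 0.015],
    [[0, 0, -0.008], 0, 0.015],
    [[0, 0, -0.004], 0, 0.015],
    [[0, 0, 0], 0, 0.015],
    [[0, 0, 0], 0, 0.03],
    [[0, 0, 0], 0, 0.045],
    [[0, 0, 0], 0, 0.055],
    [[0, 0, 0], 0, 0.055],
    [[0, 0, 0.02], 0, 0.055],
    [[0, 0, 0.04], 0, 0.055],
    [[0, 0, 0.05], 0, 0.055],
    [[0, 0, 0.05], 0, 0.055],
    [[0, 0, 0.02], 0, 0.055]
  ]
}}

```text
time: 10.9
tcp_pos: [0.4699, 0.2962, 0.1922]
tool_rot: [-179.9, 0.3, -108.4]
contact_force: [0.9, 0.5, -0.3]
opening: 0.639
```

Run:
```python
from h import *
im,d=ctrl.camera('side'); save('g.png',cv2.resize(im[100:240,80:270],(760,560),interpolation=cv2.INTER_CUBIC)); o=ctrl.get_obs(); print(o['time'],o['tcp_pos'],o['tool_rot'],o['opening'],o['contact_force'])
```

```text
10.95 [0.47023941 0.29636886 0.19350494] [-179.80204918    0.32106104 -108.37348212] 0.6424777362804575 [0.60965341 0.03758441 3.01043304]
```

View pics/g.png

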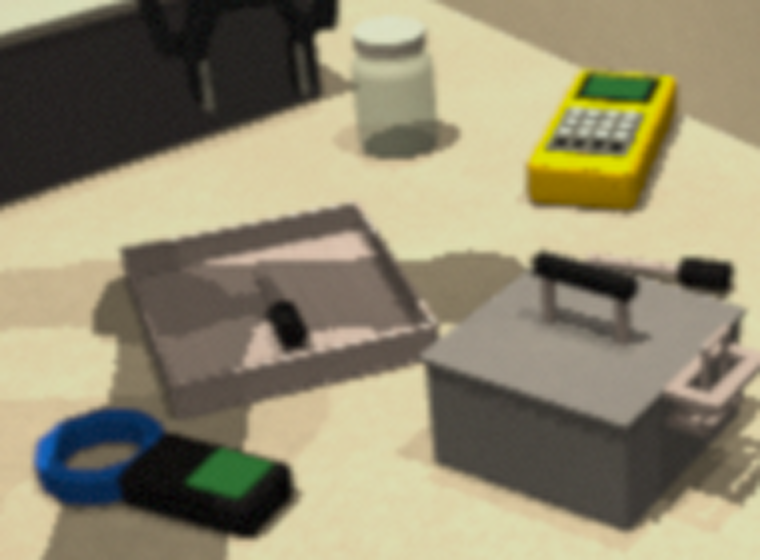

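The pin lies in the tray, with its knob at about (288,325) in the crop. Next is the lid handle.

>>> {"method": "jog_arm", "body": {
  "commands": [
    [[0.0105, -0.03025, 0], 0.555, 0.055],
    [[0.0105, -0.03025, 0], 0.555, 0.055],
    [[0.0105, -0.03025, 0], 0.555, 0.055],
    [[0.0105, -0.03025, 0], 0.555, 0.055],
    [[0.0105, -0.03025, 0], 0.555, 0.055],
    [[0.0105, -0.03025, 0], 0.555, 0.055],
    [[0.0105, -0.03025, 0], 0.555, 0.055],
    [[0.0105, -0.03025, 0], 0.555, 0.055],
    [[0, 0, 0], 0, 0.055],
    [[0, 0, -0.03], 0, 0.055],
    [[0, 0, -0.025], 0, 0.055],
    [[0, 0, -0.015], 0, 0.055],
    [[0, 0, -0.01], 0, 0.055],
    [[0, 0, 0], 0, 0.055],
    [[0, 0, 0], 0, 0.005],
    [[0, 0, 0], 0, 0.005],
    [[0, 0, 0], 0, 0.005],
    [[0, 0, 0], 0, 0.005],
    [[0, 0, 0], 0, 0.005],
    [[0, 0, 0], 0, 0.005]
  ]
}}

```text
time: 13.45
tcp_pos: [0.5535, 0.0538, 0.1093]
tool_rot: [-179.9, -0.0, -72.8]
contact_force: [-1.5, 1.2, 6.4]
opening: 0.152
```

>>> {"method": "jog_arm", "body": {
  "commands": [
    [[0, 0, 0.005], 0, 0.005],
    [[0, 0, 0.01], 0, 0.005],
    [[0, 0, 0.01], 0, 0.005],
    [[0, 0, 0.015], 0, 0.005],
    [[0, 0, 0.015], 0, 0.005],
    [[0, 0, 0.02], 0, 0.005],
    [[0, 0, 0.02], 0, 0.005],
    [[0, 0, 0.02], 0, 0.005],
    [[0, 0, 0], 0, 0.005]
  ]
}}

```text
time: 14.58
tcp_pos: [0.5538, 0.0538, 0.2258]
tool_rot: [-179.8, -0.0, -72.9]
contact_force: [0.0, -0.4, -3.4]
opening: 0.15
```

Run:
```python
from h import *
im,d=ctrl.camera('side'); save('i.png',im); o=ctrl.get_obs(); print(o['time'],o['tcp_pos'],o['tool_rot'],o['opening'],o['contact_force'])
```

```text
14.625 [0.55325782 0.05385368 0.22400487] [-1.79925816e+02  2.63675988e-02 -7.28560212e+01] 0.15080903396252598 [-0.37705714  0.50880033 -4.27350659]
```

View pics/i.png

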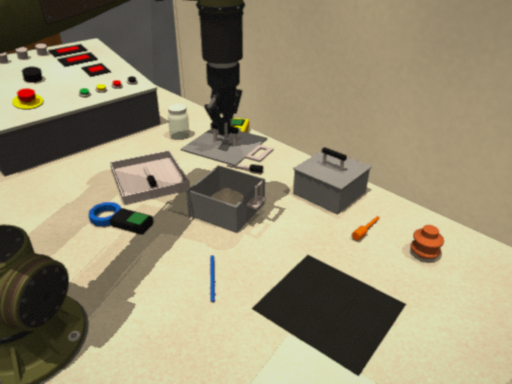

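The lid hangs level in the grip (about (228,145)) with the box open beneath it and the pin in the tray at (152,180). I'll carry the lid to the mat.

>>> {"method": "jog_arm", "body": {
  "commands": [
    [[-0.0069, -0.04, 0], 0, 0.005],
    [[-0.0069, -0.04, 0], 0, 0.005],
    [[-0.0069, -0.04, 0], 0, 0.005],
    [[-0.0069, -0.04, 0], 0, 0.005],
    [[-0.0069, -0.04, 0], 0, 0.005],
    [[-0.0069, -0.04, 0], 0, 0.005],
    [[-0.0069, -0.04, 0], 0, 0.005],
    [[-0.0069, -0.04, 0], 0, 0.005],
    [[-0.0069, -0.04, 0], 0, 0.005],
    [[-0.0069, -0.04, 0], 0, 0.005],
    [[0, 0, 0], 0, 0.005],
    [[0, 0, -0.04], 0, 0.005],
    [[0, 0, -0.04], 0, 0.005],
    [[0, 0, -0.04], 0, 0.005],
    [[0, 0, -0.03], 0, 0.005],
    [[0, 0, -0.015], 0, 0.005],
    [[0, 0, -0.01], 0, 0.005],
    [[0, 0, 0], 0, 0.005]
  ]
}}

```text
time: 16.88
tcp_pos: [0.4841, -0.3462, 0.0483]
tool_rot: [180.0, 0.0, -72.8]
contact_force: [-0.5, -0.0, -3.8]
opening: 0.154
```

>>> {"method": "jog_arm", "body": {
  "commands": [
    [[0, 0, -0.004], 0, 0.005],
    [[0, 0, -0.002], 0, 0.005],
    [[0, 0, -0.001], 0, 0.005],
    [[0, 0, 0], 0, 0.005]
  ]
}}

```text
time: 17.38
tcp_pos: [0.484, -0.3464, 0.0413]
tool_rot: [180.0, -0.0, -72.9]
contact_force: [-0.4, 0.9, -3.9]
opening: 0.154
```

>>> {"method": "jog_arm", "body": {
  "commands": [
    [[0, 0, -0.001], 0, 0.005],
    [[0, 0, -0.001], 0, 0.005],
    [[0, 0, 0], 0, 0.005]
  ]
}}

```text
time: 17.75
tcp_pos: [0.4842, -0.3465, 0.0403]
tool_rot: [-180.0, -0.0, -72.8]
contact_force: [-3.7, 3.4, 3.9]
opening: 0.148
```

The lid has made contact: the vertical force went from -3.9 to +3.9 N. I'll release and retreat.

>>> {"method": "jog_arm", "body": {
  "commands": [
    [[0, 0, 0], 0, 0.025],
    [[0, 0, 0], 0, 0.04],
    [[0, 0, 0], 0, 0.05],
    [[0, 0, 0], 0, 0.05],
    [[0, 0, 0.02], 0, 0.05],
    [[0, 0, 0.05], 0, 0.05],
    [[0, 0, 0.06], 0, 0.05],
    [[0, 0, 0.06], 0, 0.05],
    [[-0.04, 0.04, 0.03], 0, 0.05],
    [[-0.04, 0.04, 0], 0, 0.05],
    [[-0.02, 0.04, 0], 0, 0.05],
    [[0, 0.05, 0], 0, 0.05],
    [[0, 0.05, 0], 0, 0.05],
    [[0, 0, 0], 0, 0.05],
    [[0, 0, 0], 0, 0.05]
  ]
}}

```text
time: 19.62
tcp_pos: [0.3849, -0.1274, 0.2598]
tool_rot: [-179.9, -0.0, -72.8]
contact_force: [0.8, 0.2, -0.1]
opening: 0.586
```

Run:
```python
from h import *
o=ctrl.get_obs(); print(o['time'],o['tcp_pos'],o['contact_force'],o['opening'])
for cam in ['top','side']:
    im,d=ctrl.camera(cam); W=pts(cam,d); save('z_%s.png'%cam,im)
    dark=im.max(2)<60
    for n,lo,hi in [('handle',(.4,-.45,.045),(.57,-.25,.08)),('knob',(.38,.22,.012),(.58,.45,.04))]:
        m=dark&(W>lo).all(2)&(W<hi).all(2); p=W[m]
        if len(p): print(cam,n,len(p),np.median(p,0).round(3),np.percentile(p,95,axis=0).round(3))
    m=(W>(.36,-.48,.01)).all(2)&(W<(.6,-.2,.03)).all(2); p=W[m]
    A=np.c_[p[:,:2],np.ones(len(p))]; c=np.linalg.lstsq(A,p[:,2],rcond=None)[0]; print(cam,'lid tilt deg',np.degrees(np.arctan(np.hypot(*c[:2]))),p[:,2].mean(),len(p))
a=cv2.imread('pics/z_top.png');b=cv2.imread('pics/z_side.png')
cv2.imwrite('pics/j.png',cv2.resize(np.hstack([a,b]),(800,300),interpolation=cv2.INTER_AREA))
```

```text
19.625 [ 0.38494817 -0.12744835  0.25983325] [ 0.82099546  0.15300424 -0.11483007] 0.5862148529791997
top handle 186 [ 0.484 -0.34   0.065] [ 0.494 -0.31   0.067]
top knob 203 [0.473 0.301 0.026] [0.555 0.444 0.03 ]
top lid tilt deg 0.0672330912570577 0.016864196193325253 4320
side handle 283 [ 0.48  -0.348  0.065] [ 0.49  -0.316  0.068]
side knob 63 [0.462 0.282 0.028] [0.471 0.307 0.033]
side lid tilt deg 0.22792738237731605 0.018570352735764146 4731
```

View pics/j.png

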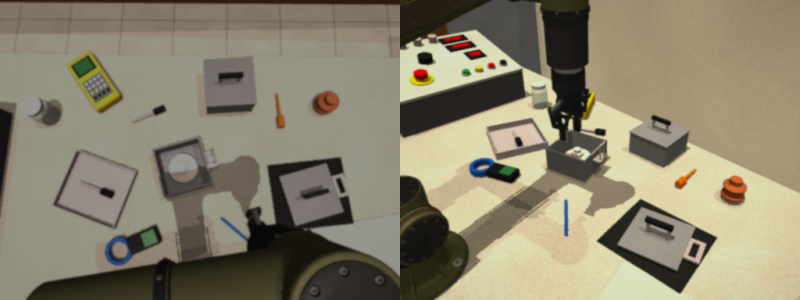

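```bash
python3 -c "
from workcell import ctrl; print(ctrl.close_job())"
```

```text
the job is handed in; nothing more can be done
None
```

The job is done and handed in at about 19.7 s of the 58 s allowed; the hand-in gave no verdict. I drew the pin out by its knob with the lid still on the box and laid it in the steel tray. Then I lifted the lid straight up by its handle and set it on the rubber mat, handle up.

**Last checks, from both cameras:**
- **Pin:** it lies in the tray with the top of its knob at about 26–30 mm, so the knob's middle is at about 16 mm. I did not measure its tilt; from its shape, lying with the rod on the tray floor, it should be about 4–5°, inside the 9° limit.
- **Lid:** it is flat, with a measured tilt of 0.2° or less. Its handle is within about 6 mm of the mat's centre, with its top at about 65 mm.
- **Robot:** the gripper is clear of everything and the force reading was close to zero.

My first grip on the knob was too high (the fingers stopped at 21.6 mm on a 24 mm knob), so I opened and gripped again 6 mm lower before pulling. The two cameras disagreed by 10–20 mm on the knob's position, because the side view saw only part of it and the top camera's estimate took in some dark points beyond the knob. The knob is well inside the tray's walls by either reading. No check failed.

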